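# Click the rotor onto the mini centrifuge

## Task

Fit the blue rotor to the mini centrifuge: take it by its black knob, set its bore over the upright spindle and turn it under light pressure until you feel the slots underneath drop over the spindle's drive pin; turn no further, because the spindle is braked. Then press it straight down past the sprung balls until it clicks and sits fully home, level, and let go of it. Never ram or wrench it (the spindle must not take more than about 5 kg of load), and leave the other things on the bench undisturbed.

Things in the scene. Friction and masses are not known exactly. Their poses are not given: they have to be found in the camera images.
- rotor_grip (a point): Middle of the rotor's knob, where to take it: on the axis, 48 mm above the rotor's underside; z up. The round black knurled knob is 30 mm across and reaches from 25 to 64 mm above the underside (a thinner neck below 31 mm). It can be taken at any yaw. The rotor stands flat on the bench left or right of the mini centrifuge.
- rotor: The rotor, a blue cone-shaped disc 93 mm across, about 100 g, eight dark tube wells on its slope; origin at the centre of its underside, z up. Blind bore in the underside, 43 mm deep: 21 mm wide for 20 mm, then a rounded bead 16 mm wide (middle 23 mm up) that must pass the sprung balls. Four slots across the bore's mouth, 6.6 mm wide, 15 mm deep, one every 90 degrees along its x and y.
- spindle_seat (a point): Centre of the top of the steel seating collar (32 mm across) round the spindle's foot, 64 mm above the bench; z up along the spindle. The rotor's underside rests here when home. The spindle ends 38 mm above this point in a rounded nose; it is 19 mm thick up to 14 mm, tapering to 14 mm thick from 18 mm up. The rotor's bore has 1 mm of play round it.
- drive_pin (a point): Middle of the brass drive pin on the spindle's axis, 10.5 mm above the seat. The pin, 4 mm thick and 31 mm long, goes level across the spindle; its angle is unknown (these axes do not show it). A rotor turned wrongly stops on it, underside 12.5 mm above the seat; turned by at most 45 degrees either way it drops over it, with 0.1 rad of play each way. The braked spindle must not be turned by force.
- detent (a point): On the spindle's axis at the height of the two sprung steel balls, 27 mm above the seat. Once over the pin, the rotor meets them with its underside about 9.4 mm above the seat: the resistance rises to about 10 N at 8 mm and falls to none at 4 mm; from there the balls snap the rotor down home with about 7 N and hold it (12 N pulls it off). Over 15 N on the way: it stands on the pin.
- spinner: The mini centrifuge with its spindle, fixed; white housing 168 mm deep (x) and 152 mm wide (y), origin under the spindle at bench level, x to its back, z up, front panel towards the robot. Grey rotor bowl on top, 128 mm wide inside, rim 73 mm high. The smoked lid, hinged behind, stays open and leans back: its edge is 200 mm high, and 170 mm up it is about 140 mm behind the spindle.
- tape_roll: Roll of beige lab tape lying flat, 104 mm across, 25 mm high, on the other side of the mini centrifuge from the rotor; origin at the centre of its underside, z up. To be left alone.
- dark_bottle: Dark glass bottle with gilt cap, 71 mm across, 146 mm high, standing behind; origin at the centre of its underside, z up. To be left alone.
- white_bottle: White sample bottle with blue cap, 53 mm across, 118 mm high, standing behind; origin at the centre of its underside, z up. To be left alone.

How it is judged:
By the outcome, as a careful person would: the job done as asked, in the order asked, and still so for the second after the job is handed in, with the robot touching nothing.
It also fails if it takes over 54 s, if anything falls off the work surface, if the arm or the gripper's body presses on something with over 40 N, if the wrist force passes 120 N, or if a joint passes its speed limit or range.

## Robot

A 6-joint arm with a two-finger parallel gripper is mounted at the origin on a cart in front of the work surface, level with it; the furniture and walls round the work are solid. World frame = base frame: x ahead of the robot, y to its left, z up, the work surface at z = 0. Lengths are in mm, angles in degrees, forces in N, time in s.
With the tool pointing down it reaches from about 325 to 900 mm from the base axis. Payload 6.1 kg.
Tool frame: the origin (TCP) lies between the finger pads; the fingertips stand manip.tips_ahead ahead of it and the grasp point (between the pads) lies 6 mm ahead of it (manip.tips_ahead is the distance from the TCP to the fingertips, in mm); z points along the fingers, y is the line along which they close (so a half turn about z gives the same grasp; the last joint's range is limited). The gripper opens to 87 mm and grips with 3 to 60 N. Pads are 19 mm wide; open, the fingers measure 117 mm over their backs; the gripper's body (75 mm by 190 mm) begins 51 mm behind the grasp point.
Start: joints at [60.728, 12.628, 87.462, -0, 79.91, -7.225], TCP at [234.606, 579.289, 247.538] pointing down, gripper open.
Joint ranges: [-170.65, 170.65], [-52.31, 119.04], [5.05, 147.46], [-71.25, 251.25], [11.57, 151.72], [-153.62, 153.62]. Speed limits (degrees/s): [147.25, 147.25, 172.46, 180, 180, 180].

## Interface

Orientations are given as [roll, pitch, yaw] about the fixed x, y, z axes, in that order (R = Rz(yaw) Ry(pitch) Rx(roll)).
In Python, from station import observe, imaging, order, manip gives the robot as it stands.
- The arm moves only by the tool arm_command, never from a script. Its argument "motion" is a list of rows, each a list of 3 entries, a list of its own where there are three numbers: the shift along the tool's x, y, z in m, then the turn about the tool's z in degrees, then the closure in counts, from 0 (fully open) to 255 (shut). In form: [[[x, y, z], yaw, fingers], ...]. A call has 1 to 5 rows; each row shifts and turns the commanded pose from where the row before left it, along the tool's axes as they then stand; what a row does not reach is not made up. A row lasts 1/8 s, in which the tool goes at most 62.5 mm and 10.7 degrees, less where a joint would pass 70% of its speed; a pose out of reach is approached as far as the arm can. A call with a gripper value outside its range is refused whole. The fingers move at their own pace and stop on an object; "newtons" is the grip in N (left out, the last holds). Time passes only in rows, so rows that do not move let the fingers close. It gives the time, the measured TCP pose, the force, the opening and the grip force at its end, in the units of the state.
- observe(): the state, without advancing time (a new reading comes with each control period).
- imaging.capture(name): name is "side" or "top"; returns (picture, depth): 420x560x3 uint8, blue, green, red; 420x560 float32, mm along the optical axis (not along the pixel's ray), 0 where there is no reading.
- imaging.camera_info(name): a dict with "intrinsics" (3x3 intrinsics, pixels), "position" and "orientation" of the camera in the world. Camera axes: x right, y up, looking along -z (the intrinsics and any distortion apply to the point x, -y, -z); pixel columns grow to the right and rows downward; lengths in mm; the calibration is good to about 2 mm. A picture is of the moment at which its call begins. camera_info takes no time and is no camera call.
- order.sign_off(): hands the job in; it is judged then, once.
The state is a dict: "time_s": time; "joint_positions": joint angles; "qvel": joint speeds; "joint_efforts": joint torques, N m; "tool_pos": TCP position; "orientation": TCP orientation; "force": force on the tool from outside, world axes, zero at the start; "ft_torque": the same for the moment, N m; "opening": opening from 0.0 (shut) to 1.0 (fully open); "grasp_force": force on a finger pad.
Only numpy, scipy, OpenCV 4.12 (cv2) and the standard library are available. Lean on these libraries where they do the work, as an engineer would, in place of code of your own. Each camera call takes 0.05 s, during which the arm holds its last target. There are 200 camera calls.

## Working session

There is one attempt and no reset: what is moved stays moved. The work goes in short steps, Python scripts to look and compute and a tool call to move; the robot and the scene stay as the last step left them, time stands still between calls to the robot, and variables do not carry over. Pictures are saved under pics/ and viewed, at most 10 in all, crops included, and the job is handed in when it is done.

Besides the shell and the picture viewer there is one more tool, called after ">>>" as name([rows], argument=value, ...), one row to a line, values as JSON. arm_command: Moves the arm, as the interface text tells. Its arguments: {"type":"object","properties":{"motion":{"type":"array"},"newtons":{"type":"number"}},"required":["motion"]}

```bash
mkdir -p pics
cat > h.py <<'E'
import numpy as np, cv2
from scipy.spatial.transform import Rotation as R
from station import observe, imaging, order, manip
def rot(o):
    o=np.array(o,float)
    return o if o.shape==(3,3) else R.from_euler('xyz',o,degrees=True).as_matrix()
def world(name,u,v,d):
    c=imaging.camera_info(name);K=np.array(c["intrinsics"])
    p=np.stack([(u-K[0,2])/K[0,0]*d,-(v-K[1,2])/K[1,1]*d,-d],-1)
    return p@rot(c["orientation"]).T+np.array(c["position"])
def cloud(name,depth):
    v,u=np.mgrid[0:depth.shape[0],0:depth.shape[1]]
    return world(name,u,v,depth)
E
python3 - <<'E'
from h import *
print(manip.tips_ahead)
for n in("top","side"):
    im,d=imaging.capture(n);cv2.imwrite(f"pics/{n}0.png",im);np.savez(f"{n}0.npz",im=im,d=d)
    print(imaging.camera_info(n))
print(observe())
E
```

```text
25.0
{'intrinsics': array([[394.86997949,   0.        , 279.82294934],
       [  0.        , 394.86997949, 211.00013662],
       [  0.        ,   0.        ,   1.        ]]), 'position': array([390.83998026,  18.95173821, 914.90447871]), 'orientation': array([ 11.2691819 ,  -1.61147795, -90.48841214])}
{'intrinsics': array([[463.08305501,   0.        , 286.60722834],
       [  0.        , 463.08305501, 208.57927179],
       [  0.        ,   0.        ,   1.        ]]), 'position': array([447.89588291, 798.04927211, 689.23242938]), 'orientation': array([  53.92777526,   -0.82810921, -171.93591837])}
{'time_s': 0.1, 'joint_positions': array([ 6.07280758e+01,  1.26713873e+01,  8.75189392e+01,  8.33793962e-05,
        7.99103290e+01, -7.22317593e+00]), 'qvel': array([ 0.02757446, -0.03400818, -0.17947535, -0.01073998, -0.02367235,
       -0.00034792]), 'joint_efforts': array([ 8.60700638e-04, -4.95942664e+01, -3.88520515e+01,  7.01771351e-02,
        5.15097601e-02, -3.17387844e-06]), 'tool_pos': array([234.35350024, 578.84483943, 246.54193027]), 'orientation': array([-1.79900154e+02, -1.27372740e-02,  1.57951226e+02]), 'force': array([-0.07012143, -0.70900784,  0.85566434]), 'ft_torque': array([0.0107524 , 0.03507075, 0.01598467]), 'grasp_force': 0.0, 'opening': 1.0029337950163413}
```

View pics/top0.png

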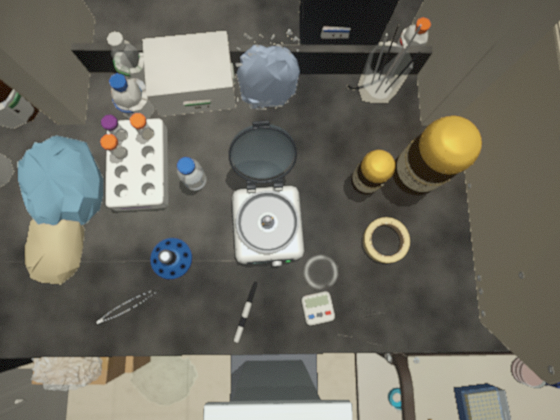

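View pics/side0.png

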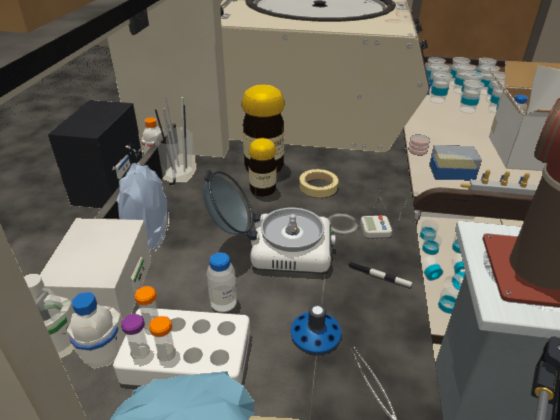

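The top view shows the rotor at about (171,258) with its knob top near (166,257), and the spindle at about (267,222). The side view shows the knob at (317,315) and the spindle at (292,225). Next I'll measure both and enlarge the spindle.

Run:
```python
from h import *
z=np.load("top0.npz");im,d=z["im"],z["d"];P=cloud("top",d)
s=np.load("side0.npz");S=cloud("side",s["d"])
hsv=cv2.cvtColor(im,cv2.COLOR_BGR2HSV)
box=np.zeros(d.shape,bool);box[230:285,145:198]=1
print("bench z",np.median(P[270:290,200:220,2]))
m=box&(P[...,2]>8)&(d>0);q=P[m]; print("rotor n",m.sum(),"zmax",q[:,2].max())
k=q[q[:,2]>52];print("knob",np.median(k,0),k.min(0),k.max(0),len(k))
b=q[q[:,2]<30];print("rotor range",b.min(0),b.max(0),(b.min(0)+b.max(0))/2)
for n,Q,(r0,r1,c0,c1) in(("top",P,(212,232,257,278)),("side",S,(208,240,280,305))):
    q=Q[r0:r1,c0:c1].reshape(-1,3);k=q[q[:,2]>88];print(n,"spindle",len(k),k.mean(0),k.min(0),k.max(0))
q=P[185:262,232:304].reshape(-1,3);k=q[(q[:,2]>66)&(q[:,2]<78)];print("bowl rim",k.min(0),k.max(0),(k.min(0)+k.max(0))/2)
bx=(slice(300,336),slice(300,336));q=S[bx].reshape(-1,3);k=q[q[:,2]>52];print("side knob",len(k),k.min(0),k.max(0))
a=cv2.resize(im[192:252,237:297],(400,400),interpolation=cv2.INTER_CUBIC)
c=cv2.resize(s["im"][205:250,268:313],(400,400),interpolation=cv2.INTER_CUBIC)
cv2.imwrite("pics/crop1.png",np.hstack([a,c]))
```

```text
bench z 0.1036125101518337
rotor n 1313 zmax 67.99294278525417
knob [461.37356879 239.0991861   63.56079771] [448.28901473 225.90094514  52.71236581] [476.80567115 254.46419995  67.99294279] 174
rotor range [416.14408285 194.44188775   8.19944305] [506.6120884  287.00308778  28.39146551] [461.37808562 240.72248776  18.29545428]
top spindle 47 [534.96049238  21.79525737  98.85737482] [529.17924074  13.23166516  89.52367155] [542.83060747  30.11178313 103.95042948]
side spindle 57 [533.71514175  52.44002834 118.90871504] [447.89588291  16.26562177  88.65155102] [544.04608924 798.04927211 689.23242938]
bowl rim [469.1546712  -45.4761189   66.01125563] [618.01034396  88.80295235  77.89376357] [543.58250758  21.66341673  71.9525096 ]
side knob 258 [447.89588291 226.00272473  52.00281472] [478.21165203 798.04927211 689.23242938]
```

View pics/crop1.png

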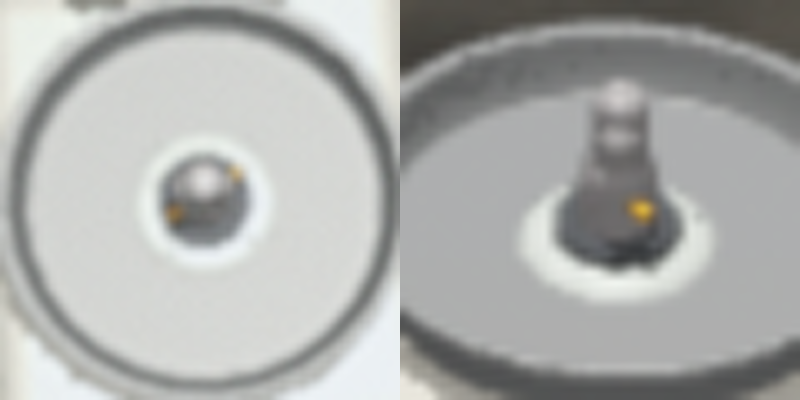

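The crop shows the brass pin ends in the top view at (236,174) and (175,213), the collar centre at (206,201) and the nose at about (205,178). Next: the pin angle, the spindle axis, and the rotor's wells.

```bash
cat >> h.py <<'E'
def onz(name,u,v,z):
    c=np.array(imaging.camera_info(name)["position"]);r=world(name,np.array(float(u)),np.array(float(v)),np.array(1.))-c
    return c+r*(z-c[2])/r[2]
E
python3 - <<'E'
from h import *
f=lambda x,y:(237+(x+.5)*60/400-.5,192+(y+.5)*60/400-.5)
g=lambda x,y:(268+(x-400+.5)*45/400-.5,205+(y+.5)*45/400-.5)
a=onz("top",*f(236,174),74.5);b=onz("top",*f(175,213),74.5)
print("pin",a,b,(a+b)/2,np.hypot(*(a-b)[:2]),np.degrees(np.arctan2(*(a-b)[1::-1])))
print("collar",onz("top",*f(206,201),64),"nose",onz("top",*f(205,178),100))
print("side pin end",onz("side",*g(643,210),74.5),"collar",onz("side",*g(617,237),64),"nose",onz("side",*g(621,92),100))
z=np.load("top0.npz");im=z["im"];im2=np.load("side0.npz")["im"]
# top view rectified on the plane z=20 round (462,240), 5 px/mm-> up=+x,right=-y
def warp(n,src):
    q=np.array([[-50,-50],[50,-50],[50,50],[-50,50]],float);c=imaging.camera_info(n);K=c["intrinsics"];pts=[]
    for dx,dy in q:
        p=rot(c["orientation"]).T@(np.array([462+dx,240+dy,20])-c["position"]);pts.append([K[0,2]+K[0,0]*p[0]/-p[2],K[1,2]+K[1,1]*p[1]/p[2]])
    dst=[[(50-dy)*4,(50-dx)*4] for dx,dy in q]
    return cv2.warpPerspective(src,cv2.getPerspectiveTransform(np.float32(pts),np.float32(dst)),(400,400),flags=cv2.INTER_CUBIC)
cv2.imwrite("pics/rot1.png",np.hstack([warp("top",im),warp("side",im2)]))
E
```

```text
pin [543.49000054  10.98492456  74.5       ] [530.74777352  30.75686758  74.5       ] [537.11888703  20.87089607  74.5       ] 23.52220398377766 -57.19983771475893
collar [536.4407121   20.75505979  64.        ] nose [537.61376186  20.97522407 100.        ]
side pin end [530.08957691  28.63607825  74.5       ] collar [536.38575216  26.89050076  64.        ] nose [537.56641081  16.51120552 100.        ]
```

View pics/rot1.png

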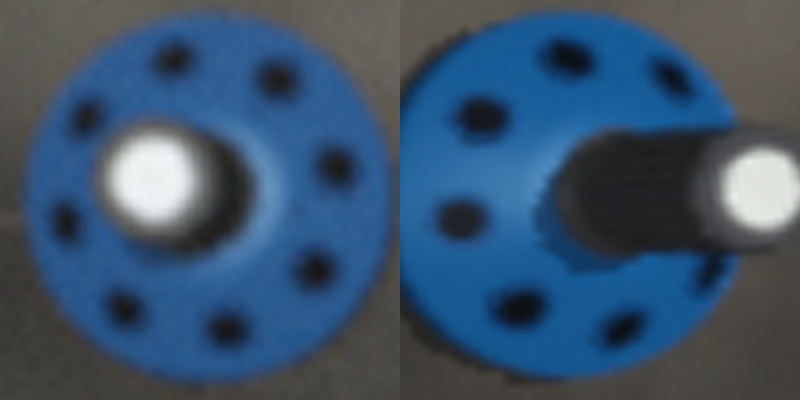

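The wells centre on (200.6,194) in the rectified crop, so the rotor is at about (463,240), with wells at 11.3° + 45k. The pin lies at about −57° (33° mod 90) and the spindle axis at about (537,21). The knob top is at 64 mm and the nose at 102 mm, both as expected, so I'll start moving.

```bash
cat >> h.py <<'E'
def go(x,y,z,grasp=True):
    "tool-axis shift (mm) from the present pose to put the grasp point at x,y,z"
    s=observe();M=rot(s["orientation"]);p=np.array(s["tool_pos"])+M@[0,0,6.]
    print("tool shift",np.round(M.T@(np.array([x,y,z])-p),1),"ori",np.round(s["orientation"],2),"grasp pt",np.round(p,1),"F",np.round(s["force"],1),"j6",round(s["joint_positions"][5],1))
E
python3 -c "
from h import *
go(463,240,150)"
```

```text
tool shift [-339.1 -228.1   90.9] ori [-1.7990e+02 -1.0000e-02  1.5795e+02] grasp pt [234.3 578.8 240.5] F [-0.1 -0.7  0.9] j6 -7.2
```

>>> arm_command([
  [[-0.04,-0.027,0],0,0],
  [[-0.05,-0.034,0],0,0],
  [[-0.05,-0.034,0],0,0],
  [[-0.05,-0.034,0.0],0,0],
  [[-0.05,-0.034,0.0],0,0],
], newtons=25)

```text
time_s: 0.72
tool_pos: [396.4, 336.4, 247.2]
orientation: [-180.0, -0.0, 158.0]
force: [1.4, -0.2, 0.2]
opening: 1.001
grasp_force: 0.0
```

>>> arm_command([
  [[-0.05,-0.034,0.02],0,0],
  [[-0.034,-0.022,0.03],0,0],
  [[-0.015,-0.009,0.03],0,0],
  [[0,0,0.01],0,0],
  [[0,0,0],0,0],
])

```text
time_s: 1.35
tool_pos: [461.7, 242.0, 157.4]
orientation: [-179.9, -0.1, 158.0]
force: [0.2, -0.1, 0.1]
opening: 1.0
grasp_force: 0.0
```

```bash
python3 -c "
from h import *
im,d=imaging.capture('side');cv2.imwrite('pics/s2.png',cv2.resize(im[200:380,200:440],(800,600),interpolation=cv2.INTER_CUBIC))
go(463,240,50)"
```

```text
tool shift [ -1.6  -2.1 102.4] ori [179.98  -0.   158.  ] grasp pt [462.3 242.5 152.4] F [-0.3 -0.1  0.2] j6 -49.0
```

View pics/s2.png

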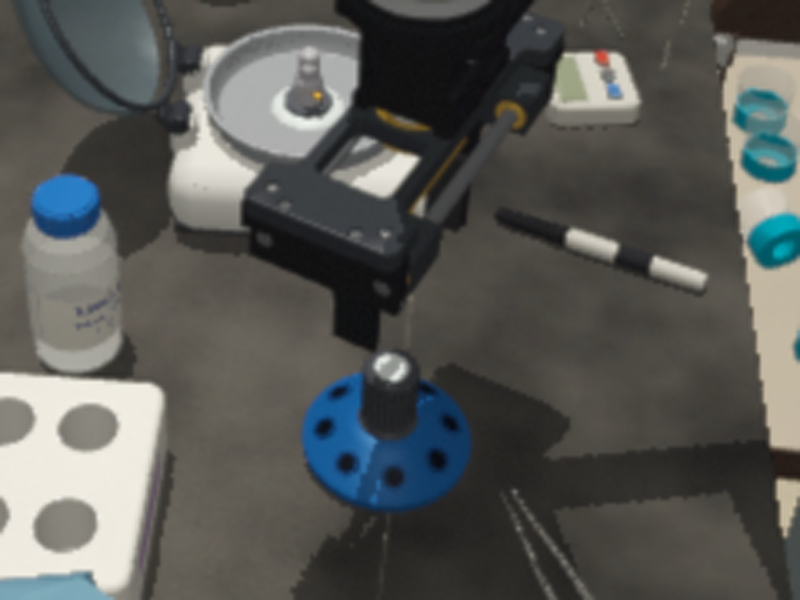

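The gripper hangs over the knob (390,370) and nothing is close to its body. I'll go down and take it.

>>> arm_command([
  [[-0.0015,-0.002,0.04],0,80],
  [[0,0,0.04],0,100],
  [[0,0,0.022],0,110],
  [[0,0,0],0,110],
  [[0,0,0],0,110],
])

```text
time_s: 2.02
tool_pos: [464.4, 240.3, 57.8]
orientation: [179.9, 0.1, 158.0]
force: [0.7, -0.4, -0.1]
opening: 0.588
grasp_force: 0.0
```

```bash
python3 -c "
from h import *
im,d=imaging.capture('side');cv2.imwrite('pics/s3.png',cv2.resize(im[250:370,250:410],(800,600),interpolation=cv2.INTER_CUBIC))
go(463,240,50)"
```

```text
tool shift [ 1.4 -0.8  2. ] ori [1.7987e+02 1.5000e-01 1.5800e+02] grasp pt [464.6 240.2  52. ] F [0.6 0.7 0.3] j6 -49.3
```

View pics/s3.png

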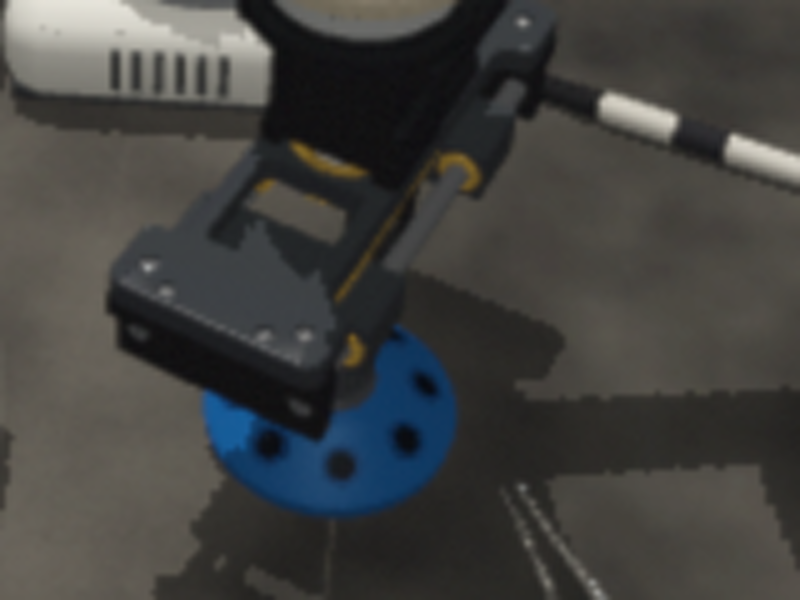

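The fingers straddle the knob (355,385), with the tips above the cone. Closing on it.

>>> arm_command([
  [[0,0,0],0,150],
  [[0,0,0],0,190],
  [[0,0,0],0,220],
  [[0,0,0],0,220],
  [[0,0,0],0,220],
], newtons=35)

```text
time_s: 2.7
tool_pos: [463.6, 239.3, 56.4]
orientation: [180.0, 0.0, 157.9]
force: [-0.9, 0.5, 5.4]
opening: 0.33
grasp_force: 35.0
```

>>> arm_command([
  [[0,0,0],0,220],
  [[0,0,-0.01],0,220],
  [[0,0,-0.03],0,220],
  [[0,0,-0.04],0,220],
  [[0,0,-0.04],0,220],
])

```text
time_s: 3.32
tool_pos: [462.7, 239.0, 176.9]
orientation: [-180.0, -0.0, 158.0]
force: [0.7, -0.3, -1.4]
opening: 0.327
grasp_force: 35.0
```

```bash
python3 -c "
from h import *
go(537,21,160);print(observe()['opening']*87,observe()['grasp_force'])"
```

```text
tool shift [-150.7 -174.1   10.9] ori [-1.7995e+02 -4.0000e-02  1.5795e+02] grasp pt [462.7 239.  170.9] F [ 0.7 -0.3 -1.4] j6 -49.3
28.460185699585637 34.99977642817839
```

>>> arm_command([
  [[-0.02,-0.023,0],0,220],
  [[-0.03,-0.035,0],0,220],
  [[-0.035,-0.04,0],0,220],
  [[-0.035,-0.04,0],0,220],
  [[-0.02,-0.024,0],0,220],
])

```text
time_s: 3.95
tool_pos: [532.5, 34.1, 176.0]
orientation: [-180.0, 0.0, 157.9]
force: [-0.1, 0.4, -0.7]
opening: 0.33
grasp_force: 35.0
```

>>> arm_command([
  [[-0.0107,-0.0121,0],0,220],
  [[0,0,0],0,220],
  [[0,0,0],0,220],
])

```text
time_s: 4.32
tool_pos: [537.1, 22.4, 175.7]
orientation: [180.0, -0.0, 158.0]
force: [0.6, -0.4, -0.9]
opening: 0.328
grasp_force: 35.0
```

Run:
```python
from h import *
go(537,21,160)
P={}
for n in("top","side"):
    im,d=imaging.capture(n);np.savez(n+"2.npz",im=im,d=d)
    Q=cloud(n,d);h=cv2.cvtColor(im,cv2.COLOR_BGR2HSV)
    m=(h[...,0]>98)&(h[...,0]<118)&(h[...,1]>140)&(Q[...,2]>112)&(Q[...,2]<150)&(abs(Q[...,0]-537)<60)&(abs(Q[...,1]-21)<60)
    q=Q[m];print(n,m.sum(),q.min(0).round(1),q.max(0).round(1))
    # fit the 46.5 mm outer circle to low points
    lo=q[q[:,2]<np.percentile(q[:,2],30)]
    from scipy.optimize import least_squares
    from scipy.spatial import ConvexHull
    hp=q[ConvexHull(q[:,:2]).vertices][:,:2]
    r=least_squares(lambda c:np.hypot(*(hp-c).T)-46.5,[537,21],loss='soft_l1',f_scale=1);print(r.x,np.round(r.fun,1)[:40])
a=np.load("top2.npz")["im"][170:270,217:317];b=np.load("side2.npz")["im"][160:260,240:340]
cv2.imwrite("pics/s4.png",np.hstack([cv2.resize(x,(400,400),interpolation=cv2.INTER_CUBIC) for x in(a,b)]))
```

```text
tool shift [-0.4 -1.4  9.7] ori [ 1.7998e+02 -5.0000e-02  1.5800e+02] grasp pt [537.1  22.4 169.7] F [ 0.6 -0.4 -0.9] j6 -74.0
top 253 [ 4.937e+02 -4.000e-01  1.293e+02] [526.1  63.7 144.6]
[540.12334081  21.11376086] [  0.7   0.2  -0.1  -0.7  -1.1 -21.2 -17.6 -14.5  -1.8  -0.4   0.5   0.6
   0.8   1.6   1.2   1. ]
side 770 [491.9  -9.5 125.3] [581.8  71.6 146.9]
[537.45500748  24.43965263] [-0.8 -0.3 -0.4  0.7 -0.4 -0.7 -0.6 -0.7 -0.7  0.3  0.2  0.2  0.3 -0.6
 -0.6 -1.2 -1.1 -1.9 -2.6 -3.2 -9.9 -2.4  1.7 -1.  -2.1 -2.3 -2.2 -1.7
 -1. ]
```

View pics/s4.png

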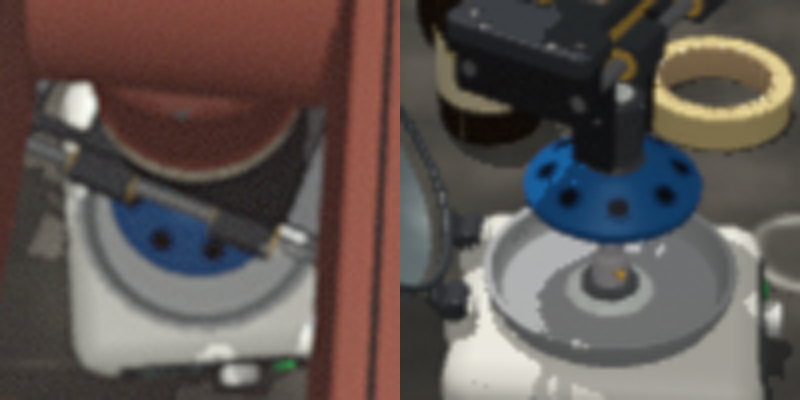

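The rotor hangs over the spindle: in the side half, the rotor spans columns 524–703 and the spindle is near 609. I'll compare the two with the calibration.

Run:
```python
from h import *
def proj(n,p):
    c=imaging.camera_info(n);K=c["intrinsics"];q=rot(c["orientation"]).T@(np.array(p,float)-c["position"])
    return np.array([K[0,2]-K[0,0]*q[0]/q[2],K[1,2]+K[1,1]*q[1]/q[2]])
t=np.linspace(0,2*np.pi,200)
g=lambda p:(proj("side",p)-[240-.5,160-.5])*4+[400-.5,-.5]
ring=lambda x,y,z,r:np.array([g([x+r*np.cos(a),y+r*np.sin(a),z]) for a in t])
for z in(121,124):
    e=ring(537,21,z,46.5);print("rotor",z,e.min(0),e.max(0))
e=ring(537,21,64,16);print("collar",e.min(0),e.max(0))
for a in(-57,-48,-65):
    c,s=np.cos(np.radians(a)),np.sin(np.radians(a));print(a,"pin end",g([537-15.5*c,21-15.5*s,74.5]))
print("nose",g([537,21,102]),"axis80",g([537,21,80]),"px/mm x",g([538,21,121])-g([537,21,121]))
```

```text
rotor 121 [522.86013692 143.68125344] [701.15822431 248.65202017]
rotor 124 [522.82422713 139.10946401] [701.44929992 243.90970864]
collar [580.05077212 261.19894343] [639.30297888 298.26643345]
-57 pin end [622.66521103 280.72938761]
-48 pin end [626.61859775 279.36579059]
-65 pin end [618.87903572 281.59847027]
nose [611.21421964 223.23243398] axis80 [610.31540208 256.11401222] px/mm x [-1.89943765 -0.18023169]
```

>>> arm_command([
  [[-0.0005,-0.001,0.008],0,220],
  [[0,0,0.006],0,220],
  [[0,0,0.005],0,220],
  [[0,0,0.004],0,220],
  [[0,0,0],0,220],
])

```text
time_s: 5.05
tool_pos: [537.4, 20.2, 152.4]
orientation: [-180.0, -0.0, 157.9]
force: [-0.2, -1.1, -1.2]
opening: 0.327
grasp_force: 35.0
```

>>> arm_command([
  [[0,0,0.003],0,220],
  [[0,0,0.003],0,220],
  [[0,0,0.003],0,220],
  [[0,0,0],0,220],
])

```text
time_s: 5.55
tool_pos: [537.4, 20.2, 143.5]
orientation: [-180.0, -0.0, 158.0]
force: [-0.3, -0.6, -1.6]
opening: 0.329
grasp_force: 35.0
```

>>> arm_command([
  [[0,0,0.002],0,220],
  [[0,0,0.002],0,220],
  [[0,0,0.002],0,220],
  [[0,0,0],0,220],
])

```text
time_s: 6.05
tool_pos: [537.5, 20.2, 137.7]
orientation: [-180.0, -0.0, 158.0]
force: [-0.7, 0.4, -0.9]
opening: 0.33
grasp_force: 35.0
```

>>> arm_command([
  [[0,0,0.001],0,220],
  [[0,0,0.001],0,220],
  [[0,0,0.001],0,220],
  [[0,0,0],0,220],
])

```text
time_s: 6.55
tool_pos: [537.6, 20.2, 134.8]
orientation: [-180.0, -0.0, 158.0]
force: [-0.3, -0.1, -2.1]
opening: 0.333
grasp_force: 35.0
```

>>> arm_command([
  [[0,0,0.001],0,220],
  [[0,0,0.001],0,220],
  [[0,0,0],0,220],
])

```text
time_s: 6.92
tool_pos: [537.7, 20.3, 132.9]
orientation: [180.0, -0.0, 158.0]
force: [0.5, 0.6, -0.9]
opening: 0.332
grasp_force: 35.0
```

>>> arm_command([
  [[0,0,0.0005],0,220],
  [[0,0,0],0,220],
])

```text
time_s: 7.18
tool_pos: [537.9, 20.2, 132.7]
orientation: [180.0, 0.0, 158.0]
force: [-0.4, 0.6, 1.2]
opening: 0.33
grasp_force: 35.0
```

>>> arm_command([
  [[0,0,0.0005],0,220],
  [[0,0,0],0,220],
])

```text
time_s: 7.42
tool_pos: [538.1, 20.2, 132.4]
orientation: [180.0, 0.1, 158.0]
force: [-0.6, 1.4, 4.4]
opening: 0.335
grasp_force: 35.0
```

>>> arm_command([
  [[0,0,0.0005],0,220],
  [[0,0,0],0,220],
])

```text
time_s: 7.68
tool_pos: [538.3, 20.1, 132.3]
orientation: [180.0, 0.1, 158.0]
force: [-0.9, 0.4, 7.1]
opening: 0.329
grasp_force: 35.0
```

It stands on the pin at about 8 N. Now I'll turn it in small steps and watch for the drop.

>>> arm_command([
  [[0,0,0],3,220],
  [[0,0,0],3,220],
  [[0,0,0],0,220],
])

```text
time_s: 8.05
tool_pos: [538.3, 20.0, 132.2]
orientation: [180.0, 0.1, 151.9]
force: [-0.7, 1.1, 5.8]
opening: 0.327
grasp_force: 35.0
```

>>> arm_command([
  [[0,0,0],3,220],
  [[0,0,0],0,220],
])

```text
time_s: 8.3
tool_pos: [538.1, 19.9, 131.9]
orientation: [180.0, 0.1, 149.0]
force: [-0.1, -0.4, 5.0]
opening: 0.331
grasp_force: 35.0
```

```bash
python3 -c "
from h import *
s=observe();print(s['orientation'],s['force'],s['ft_torque'])"
```

```text
[1.79985665e+02 6.82178097e-02 1.48969002e+02] [-0.10631138 -0.41506022  4.96715606] [ 0.03694705  0.04817776 -0.0092091 ]
```

>>> arm_command([
  [[0,0,0.0003],3,220],
  [[0,0,0],0,220],
])

```text
time_s: 8.55
tool_pos: [537.8, 20.2, 131.2]
orientation: [180.0, 0.0, 146.0]
force: [0.2, 2.2, 3.6]
opening: 0.333
grasp_force: 35.0
```

>>> arm_command([
  [[0,0,0],3,220],
  [[0,0,0],0,220],
])

```text
time_s: 8.8
tool_pos: [537.6, 20.4, 130.7]
orientation: [180.0, -0.0, 143.0]
force: [1.4, 1.7, 0.7]
opening: 0.331
grasp_force: 35.0
```

The force has gone and z dropped below the pin level, so the slots seem to be over the pin. I'll stop turning and check by lowering a little.

>>> arm_command([
  [[0,0,0.0005],0,220],
  [[0,0,0],0,220],
])

```text
time_s: 9.05
tool_pos: [537.7, 20.3, 130.5]
orientation: [180.0, -0.0, 143.0]
force: [2.0, 2.0, -0.2]
opening: 0.332
grasp_force: 35.0
```

>>> arm_command([
  [[0,0,0.0005],0,220],
  [[0,0,0],0,220],
])

```text
time_s: 9.3
tool_pos: [537.7, 20.3, 130.0]
orientation: [180.0, -0.0, 143.0]
force: [1.4, 2.4, 1.3]
opening: 0.328
grasp_force: 35.0
```

```bash
python3 -c "
from h import *
s=observe();print(s['orientation'],s['force'],s['ft_torque'])"
```

```text
[ 1.79986804e+02 -4.65833925e-03  1.42961978e+02] [1.39373537 2.43841247 1.27100394] [ 0.487353   -0.3561673  -0.14777007]
```

It's 2.3 mm below the pin stop with little force, so the slots are over the pin. Pressing straight down.

>>> arm_command([
  [[0,0,0.001],0,220],
  [[0,0,0.001],0,220],
  [[0,0,0],0,220],
])

```text
time_s: 9.68
tool_pos: [538.1, 20.3, 128.8]
orientation: [180.0, 0.0, 143.0]
force: [1.1, 2.9, 4.2]
opening: 0.328
grasp_force: 35.0
```

>>> arm_command([
  [[0,0,0.001],0,220],
  [[0,0,0],0,220],
])

```text
time_s: 9.93
tool_pos: [538.4, 20.1, 128.2]
orientation: [180.0, 0.1, 143.0]
force: [0.6, 2.9, 7.2]
opening: 0.33
grasp_force: 35.0
```

>>> arm_command([
  [[0,0,0.001],0,220],
  [[0,0,0],0,220],
])

```text
time_s: 10.18
tool_pos: [538.5, 20.0, 127.5]
orientation: [179.9, 0.1, 143.0]
force: [0.5, 3.6, 8.5]
opening: 0.327
grasp_force: 35.0
```

>>> arm_command([
  [[0,0,0.001],0,220],
  [[0,0,0],0,220],
])

```text
time_s: 10.42
tool_pos: [538.3, 20.1, 126.2]
orientation: [180.0, 0.1, 143.0]
force: [0.4, 1.8, 6.3]
opening: 0.332
grasp_force: 35.0
```

>>> arm_command([
  [[0,0,0.001],0,220],
  [[0,0,0],0,220],
])

```text
time_s: 10.68
tool_pos: [537.8, 20.3, 124.3]
orientation: [180.0, 0.0, 142.9]
force: [1.4, 3.4, 2.0]
opening: 0.329
grasp_force: 35.0
```

Past the peak, as described. Continuing to the snap and the seat.

>>> arm_command([
  [[0,0,0.001],0,220],
  [[0,0,0.001],0,220],
  [[0,0,0],0,220],
])

```text
time_s: 11.05
tool_pos: [537.1, 20.7, 120.9]
orientation: [180.0, -0.1, 142.9]
force: [3.2, 4.5, -5.2]
opening: 0.327
grasp_force: 35.0
```

>>> arm_command([
  [[0,0,0.001],0,220],
  [[0,0,0],0,220],
])

```text
time_s: 11.3
tool_pos: [537.2, 20.7, 120.4]
orientation: [180.0, -0.1, 143.0]
force: [2.4, 4.5, -0.4]
opening: 0.329
grasp_force: 35.0
```

>>> arm_command([
  [[0,0,0.001],0,220],
  [[0,0,0],0,220],
])

```text
time_s: 11.55
tool_pos: [537.5, 20.7, 120.3]
orientation: [180.0, -0.1, 143.0]
force: [-0.2, 5.6, 5.0]
opening: 0.33
grasp_force: 35.0
```

It snapped down and now stops at 120.3, which is the seat height (64). One more firm press, then ease off and let go.

>>> arm_command([
  [[0,0,0.001],0,220],
  [[0,0,0],0,220],
])

```text
time_s: 11.8
tool_pos: [537.7, 20.6, 120.2]
orientation: [180.0, -0.0, 143.0]
force: [-2.3, 4.9, 11.0]
opening: 0.328
grasp_force: 35.0
```

>>> arm_command([
  [[0,0,-0.002],0,220],
  [[0,0,0],0,220],
])

```text
time_s: 12.05
tool_pos: [537.2, 20.7, 120.5]
orientation: [180.0, -0.1, 143.0]
force: [3.2, 5.0, -0.9]
opening: 0.327
grasp_force: 35.0
```

>>> arm_command([
  [[0,0,0],0,170],
  [[0,0,0],0,140],
  [[0,0,0],0,110],
  [[0,0,0],0,100],
  [[0,0,0],0,100],
])

```text
time_s: 12.68
tool_pos: [537.5, 19.9, 121.0]
orientation: [-180.0, -0.0, 142.9]
force: [-0.8, 0.2, -0.0]
opening: 0.596
grasp_force: 0.0
```

>>> arm_command([
  [[0,0,-0.005],0,100],
  [[0,0,-0.015],0,100],
  [[0,0,-0.03],0,100],
  [[0,0,-0.04],0,100],
  [[0,0,-0.04],0,100],
])

```text
time_s: 13.3
tool_pos: [537.7, 20.2, 253.6]
orientation: [180.0, 0.1, 143.0]
force: [1.1, -1.3, -0.9]
opening: 0.606
grasp_force: 0.0
```

Run:
```python
from h import *
im,d=imaging.capture("side");Q=cloud("side",d)
h=cv2.cvtColor(im,cv2.COLOR_BGR2HSV)
near=(abs(Q[...,0]-537)<55)&(abs(Q[...,1]-21)<55)
m=(h[...,0]>98)&(h[...,0]<118)&(h[...,1]>140)&near
q=Q[m];print(q.min(0),q.max(0))
r=np.hypot(q[:,0]-537,q[:,1]-21);o=q[(r>36)&(r<46)]
rr=np.hypot(o[:,0]-537,o[:,1]-21)
c=np.linalg.lstsq(np.c_[o[:,:2]-[537,21],rr,np.ones(len(o))],o[:,2],rcond=None)[0];print("tilt",c[:2])
k=Q[(np.hypot(Q[...,0]-537,Q[...,1]-21)<13)&(Q[...,2]>118)&(Q[...,2]<140)];print("knob top",np.percentile(k[:,2],[50,95]),k.mean(0))
cv2.imwrite("pics/s5.png",cv2.resize(im[160:310,200:400],(800,600),interpolation=cv2.INTER_CUBIC));go(537,21,128)
```

```text
[491.9397116  -14.52738633  69.32616826] [580.49054291  68.79245864 101.65942227]
tilt [ 0.00120866 -0.00282791]
knob top [130.13416705 131.43287883] [536.93095968  22.43354108 129.88169691]
tool shift [  4.6  -1.9 126.2] ori [179.7    0.51 142.96] grasp pt [540.5  19.9 254.2] F [ 2.2 -0.7  3.1] j6 -59.2
```

View pics/s5.png

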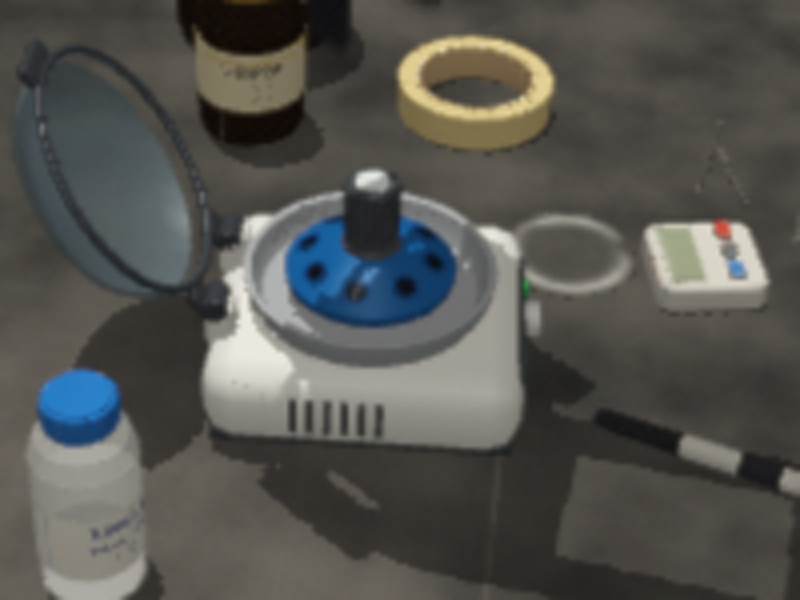

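The rotor sits level in the bowl (370,265), released, with the neighbours undisturbed. I'll check its height for depth bias against the first picture, then hand in.

>>> arm_command([
  [[0,0,0],0,100],
  [[0,0,0],0,100],
  [[0,0,0],0,100],
])

```text
time_s: 13.72
tool_pos: [536.9, 20.3, 249.8]
orientation: [-179.9, -0.1, 143.0]
force: [0.6, -0.0, 0.2]
opening: 0.609
grasp_force: 0.0
```

Run:
```python
from h import *
def st(d,x,y,z):
    Q=cloud("side",d);k=Q[(np.hypot(Q[...,0]-x,Q[...,1]-y)<13)&(Q[...,2]>z+54)&(Q[...,2]<z+76)];print(len(k),np.percentile(k[:,2],[50,95])-z)
st(np.load("side0.npz")["d"],463,240,0)
st(imaging.capture("side")[1],537,21,64)
s=observe();print(s['tool_pos'],s['force'])
```

```text
126 [65.86394994 67.49485493]
70 [66.04684701 67.72471583]
[536.96435976  20.24077028 249.83112922] [ 0.12807783 -0.08275961  0.02933545]
```

The height bias is the same in both pictures, so the rotor is home to within about 0.2 mm.

```bash
python3 -c "
from station import order
print(order.sign_off())"
```

```text
the job is handed in; nothing more can be done
None
```

The rotor is on the spindle: it dropped over the drive pin after about 15° of turn, clicked home level and was released. The highest pressing force I read was about 11 N, nothing else I could see was disturbed, and I handed the job in at about 14 s.

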